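Seat a plaster model in the V-block and hold it down for scribing

ROBOT

A 6-joint arm with a two-finger parallel gripper is mounted at the origin on the work surface. World frame = base frame: x ahead of the robot, y to its left, z up, the work surface at z = 0. Lengths are in m, angles in rad, forces in N, time in s.
With the tool pointing down it reaches from about 0.25 to 0.775 m from the base axis. Payload 4 kg.
Tool frame: the origin (TCP) lies at the very end of the fingers, on their centre line; the grasp point (between the pads) lies 19 mm behind it (robot.hold_point_z is the distance from the TCP to the grasp point, in m); z points along the fingers, y is the line along which they close (so a half turn about z gives the same grasp; the last joint's range is limited). The gripper opens to 94 mm and grips with 3 to 60 N. Pads are 16 mm wide; open, the fingers measure 119 mm over their backs; the gripper's body (75 mm by 177 mm) begins 78 mm behind the grasp point.
Start: joints at [1.036, 0.087, 1.371, -0, 1.684, -0.103], TCP at [0.23, 0.5, 0.206] pointing down, gripper open.
Joint ranges: [-3.1, 3.1], [-0.76, 2.03], [0.27, 2.55], [-1.08, 4.22], [0.17, 2.65], [-2.57, 2.57]. Speed limits (rad/s): [2.79, 2.79, 3.14, 3.14, 3.14, 3.14].

INTERFACE

Orientations are given as [roll, pitch, yaw] about the fixed x, y, z axes, in that order (R = Rz(yaw) Ry(pitch) Rx(roll)).
In Python, from bench import robot gives the robot as it stands.
- The arm moves only by the tool carry_out, never from a script. Its argument "steps" is a list of rows, each a list of 3 entries, a list of its own where there are three numbers: the shift along the tool's x, y, z in m, then the turn about the tool's z in units of 10 degrees (1.0 is 10 degrees), then the closure, from -1 (fully open) to 1 (shut). In form: [[[tx, ty, tz], roll, jaw], ...]. A call has 1 to 10 rows; each row is the pose to reach, as a shift and turn from the pose commanded when the call began, along the tool's axes at that moment; what a row does not reach only later rows make up. A row lasts 1/8 s, in which the tool goes at most 62.5 mm and 10.7 degrees, less where a joint would pass 70% of its speed; a pose out of reach is approached as far as the arm can. A call with a gripper value outside its range is refused whole. The fingers move at their own pace and stop on an object; the grip force is fixed at half the most. Time passes only in rows, so rows that repeat a pose let the fingers close. It gives the time, the measured TCP pose, the force, the opening and the grip force at its end, in the units of the state.
- robot.get_obs(): the state, without advancing time (a new reading comes with each control period).
- robot.snapshot(name): name is "scene" or "top" or "wrist"; returns a dict with "image" (400x640x3 uint8, red, green, blue), "z_map" (400x640 float32, m along the optical axis (not along the pixel's ray), 0 where there is no reading), "mtx" (3x3 intrinsics, pixels), "D" ([k1, k2, p1, p2, k3] as OpenCV has them; the pictures are not rectified), "R" (3x3) and "t" (3): a world point X has camera coordinates R X + t. Camera axes: x right, y down, z forward; pixel columns grow to the right and rows downward; lengths in m; the calibration is good to about 2 mm. A picture is of the moment at which its call begins.
- robot.close_job(): hands the job in; it is judged then, once.
The state is a dict: "time": time; "joint_positions": joint angles; "qvel": joint speeds; "joint_torque": joint torques, N m; "tool_pos": TCP position; "ee_rot": TCP orientation; "wrist_force": force on the tool from outside, world axes, zero at the start; "wrist_torque": the same for the moment, N m; "width": finger opening in m; "finger_force": force on a finger pad.
Only numpy, scipy, OpenCV 4.12 (cv2) and the standard library are available. Lean on these libraries where they do the work, as an engineer would, in place of code of your own. Each camera call takes 0.05 s, during which the arm holds its last target. There are 200 camera calls.

TASK

We are about to scribe the mould seam on the long round plaster model. Lift it off its wooden rest, lay it gently in the groove of the steel V-block with its plain foot end brought up to the end plate (no more than a small gap of 2 to 3 mm), and keep it pressed down firmly, with about 20 N straight down, so that it bears well on both faces of the groove and cannot roll. Finish while still holding it down like that, do not let go, and leave everything else on the bench where it is.

Things in the scene. Friction and masses are not known exactly. Their poses are not given: they have to be found in the camera images.
- model: Long off-white plaster model, about 0.27 kg, lying on its side: a plain cylinder 52 mm in diameter, 110 mm long, with a short plug (pouring spare, 28 to 36 mm in diameter, 18 mm long) on its mouth end only. Origin on the axis at mid-length of the 110 mm barrel. x runs along the axis to the plain foot (foot face at x = +55 mm, plug end at x = -73 mm); z is up at the start.
- vblock: Steel V-block, fixed on the slab, 90 x 70 x 40.5 mm (x, y, z); origin under its middle. A 90 degree V groove, 45 mm wide at the top, runs along x, open at the -x end. A 6 mm end plate closes the +x end: inner face at x = +45 mm, top 52 mm above the underside. The block's top is 14.3 mm below the seated model's axis: keep fingertips beside the model above it.
- vblock_left: The half of the V-block on its +y side, with one sloping face of the groove (same origin and axes as the V-block).
- vblock_right: The half of the V-block on its -y side, with the other sloping face (same origin and axes as the V-block).
- vblock_seat (a point): Where the model's origin is when it is fully seated: on the groove's centre plane, 54.8 mm above the V-block's underside, 55 mm before the end plate's inner face. Axes as the V-block's: the seated model's x axis lies along this x axis.
- rest: The model's rest, fixed on the bench: plywood board 160 x 110 x 12 mm (x, y, z) with two low bevelled strips, 100 mm long along x, at most 21 mm above the bench. The model lies between them along the board's x axis, its axis 39.5 mm above the bench. Origin under the board's middle.
- slab: White stone slab, fixed, 350 x 380 x 20 mm (x, y, z); the V-block, the surface gauge and the square stand on it. Origin at the middle of its underside, on the bench.
- gauge: Bystander: surface gauge (scribing block) on the slab's far side: dark steel base 55 x 70 x 24 mm, thin pillar up to 153 mm above its underside, scriber needle along y, 200 mm long, about 80 mm up. Origin at the middle of its underside.
- square: Bystander: small engineer's square lying on the slab's left side: stock 18 x 75 x 14 mm, blade 100 x 20 x 3 mm along x from one end of the stock. Origin under the stock's middle.
- cup_model: Bystander: tapered plaster cup model standing upright, 80 mm wide near the top, 92 mm high. Origin at the middle of its underside.
- short_model: Bystander: short plaster cylinder standing upright, 38 mm in diameter, 70 mm high. Origin at the middle of its underside.
- slip_jar: Bystander: jar of brown slip with a white lid, 74 mm in diameter, 115 mm high. Origin at the middle of its underside.
- slip_cup: Bystander: white cup of slip, 72 mm in diameter, 70 mm high. Origin at the middle of its underside.
- brush: Bystander: flat wide brush with a blue handle, 205 mm long, 12 mm high, lying on the bench. Origin under the middle of it, x along it towards the bristles.
Things that resemble listed ones, but are neither listed nor needed, are in the scene too. What is shaped like the model but orange or red is not meant.

How it is judged:
By the outcome, as a careful person would: the job done as asked, in the order asked, and still so for the second after the job is handed in, while the arm keeps its last pose, push and grip.
It also fails if it takes over 54 s, if anything falls off the work surface, if the arm or the gripper's body presses on something with over 40 N, if the wrist force passes 120 N, or if a joint passes its speed limit or range.

## Working session

There is one attempt and no reset: what is moved stays moved. The work goes in short steps, Python scripts to look and compute and a tool call to move; the robot and the scene stay as the last step left them, time stands still between calls to the robot, and variables do not carry over. Pictures are saved under pics/ and viewed, at most 10 in all, crops included, and the job is handed in when it is done.

Besides the shell and the picture viewer there is one more tool, called after "Call:" by a JSON object that holds its "op" and its "data", one argument or row to a line. carry_out: Moves the arm, as the interface text tells. Its arguments: {"type":"object","properties":{"steps":{"type":"array","items":{"type":"array"}}},"required":["steps"]}

```bash
mkdir -p pics
cat > h.py <<'E'
import numpy as np, cv2
from bench import robot
def snap(n,save=None):
    s=robot.snapshot(n)
    if save: cv2.imwrite('pics/'+save,s['image'][:,:,::-1])
    return s
def cloud(s):
    h,w=s['z_map'].shape
    u,v=np.meshgrid(np.arange(w),np.arange(h))
    p=cv2.undistortPoints(np.stack([u,v],-1).reshape(-1,1,2).astype(np.float64),np.array(s['mtx']),np.array(s['D'])).reshape(h,w,2)
    z=s['z_map'][...,None].astype(float)
    c=np.concatenate([p*z,z],-1)
    return (c-np.array(s['t']))@np.array(s['R'])
E
python3 - <<'E'
from h import *
a=snap('top','top.png'); b=snap('scene','scene.png')
np.savez('top.npz',im=a['image'],P=cloud(a),z=a['z_map']); np.savez('scene.npz',im=b['image'],P=cloud(b),z=b['z_map'])
print(robot.get_obs()); print(a['R'],a['t'],a['mtx'])
E
```

```text
{'time': 0.1, 'joint_positions': array([ 1.03589487e+00,  8.78665952e-02,  1.37206366e+00, -3.85581154e-05,
        1.68357364e+00, -1.03119592e-01]), 'qvel': array([-3.21924221e-05,  8.41745398e-04, -3.13436933e-03,  9.36338702e-04,
       -3.89605902e-04, -3.14697371e-04]), 'joint_torque': array([ 1.99107417e-03, -3.41253662e+01, -3.03301048e+01,  7.19240913e-02,
        3.04007228e-02, -9.73984038e-05]), 'tool_pos': array([0.22995238, 0.49909919, 0.20444915]), 'ee_rot': array([-3.13968762e+00, -1.58619481e-04,  2.70980633e+00]), 'wrist_force': array([-0.2519968 , -0.42016042,  0.40875819]), 'wrist_torque': array([-0.00438336, -0.0027635 , -0.00113702]), 'finger_force': 0.0, 'width': 0.09405069278030682}
[[-0.0196101  -0.99941667 -0.02796008]
 [-0.98389891  0.02425945 -0.17707178]
 [ 0.17764679  0.0240375  -0.9838007 ]] [-0.00596246  0.56996136  1.33448521] [[520.56015691   0.         321.68331652]
 [  0.         520.56015691 193.35850945]
 [  0.           0.           1.        ]]
```

View pics/top.png

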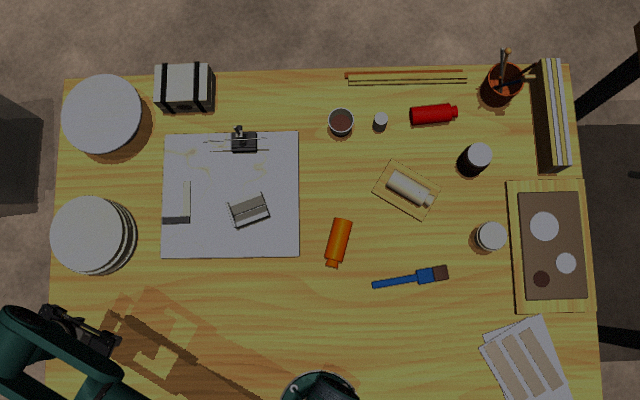

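View pics/scene.png

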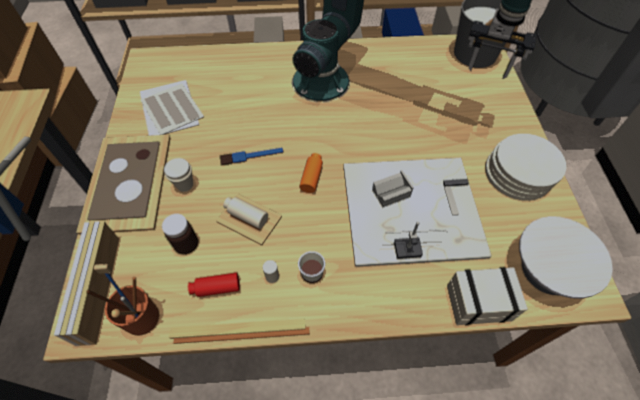

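Top view: the candidates for the model are off-white cylinder at (409,189) on the plywood rest, orange at (339,243), red at (433,114), and a small white one at (380,121), which is the short model. Only the off-white one fits: it lies on the rest and has a plug, at (428,201). The V-block is at (249,210). I'll confirm with one enlarged crop and measure.

Run:
```python
from h import *
d=np.load('top.npz'); im=d['im'];P=d['P'];z=d['z']
A=cv2.resize(im[150:230,360:450],(450,400),interpolation=cv2.INTER_CUBIC)
B=cv2.resize(im[180:240,215:283],(340,400),interpolation=cv2.INTER_CUBIC)
cv2.imwrite('pics/crop.png',np.hstack([A,B])[:,:,::-1])
def rep(n,m):
    q=P[m&(z>0)]; r=cv2.minAreaRect((q[:,:2]*1000).astype(np.float32)); 
    print(n,len(q),q.mean(0).round(4),'z',np.percentile(q[:,2],[2,50,98]).round(4),'rect',[np.round(x,1) for x in r])
    print(cv2.boxPoints(r).round(1).tolist())
box=np.zeros(z.shape,bool)
m=box.copy(); m[165:215,375:442]=1; 
M=m&(P[...,2]>0.03); rep('model',M)
q=P[M]; c,ev=np.linalg.eigh(np.cov(q[:,:2].T)); print(ev[:,1])
rep('rest',m&(P[...,2]>0.008)&(P[...,2]<0.026))
m=box.copy(); m[185:232,222:276]=1
rep('vb',m&(P[...,2]>0.03)); rep('vbtop',m&(P[...,2]>0.054)&(P[...,2]<0.065)); rep('plate',m&(P[...,2]>0.067))
m=box.copy(); m[140:250,170:290]=1; q=P[m&(z>0)]; print('slab z',np.median(q[:,2]))
m=box.copy(); m[120:160,225:262]=1; rep('gauge',m&(P[...,2]>0.03))
q=P[220:260,400:500];print('bench z',np.median(q[...,2]))
m=box.copy(); m[210:275,320:358]=1; rep('orange',m&(P[...,2]>0.015))
```

```text
model 892 [ 0.5755 -0.2518  0.0579] z [0.0397 0.0594 0.0686] rect [array([ 577.2, -256.2]), array([128.7,  54.3]), np.float64(57.9)]
[[520.0, -296.29998779296875], [566.0, -325.1000061035156], [634.4000244140625, -216.1999969482422], [588.5, -187.3000030517578]]
[-0.69366577  0.72029703]
rest 1154 [ 0.5803 -0.243   0.0122] z [0.0083 0.0119 0.0178] rect [array([ 591.2, -255. ]), array([160.9, 134. ]), np.float64(57.5)]
[[491.5, -286.79998779296875], [604.5, -358.8999938964844], [691.0, -223.1999969482422], [578.0, -151.10000610351562]]
vb 1037 [0.5298 0.1803 0.0536] z [0.0334 0.0555 0.0723] rect [array([530.9, 180.3]), array([72.7, 97.4]), np.float64(19.2)]
[[480.5, 214.3000030517578], [512.5999755859375, 122.30000305175781], [581.2000122070312, 146.1999969482422], [549.2000122070312, 238.1999969482422]]
vbtop 484 [0.5317 0.1778 0.0591] z [0.0543 0.0591 0.0646] rect [array([531.3, 177.7]), array([72.6, 92.4]), np.float64(18.6)]
[[482.1000061035156, 209.89999389648438], [511.6000061035156, 122.4000015258789], [580.5, 145.5], [551.0, 233.10000610351562]]
plate 63 [0.5162 0.2212 0.0712] 
[... 179 characters left out ...]
625, 199.3000030517578], [543.7000122070312, 242.6999969482422]]
slab z 0.020259143074479662
gauge 579 [0.7183 0.1914 0.0622] z [0.0318 0.0452 0.1539] rect [array([722.2, 183.8]), array([56.5, 95.9]), np.float64(1.1)]
[[693.0999755859375, 231.3000030517578], [694.7999877929688, 135.39999389648438], [751.4000244140625, 136.39999389648438], [749.5999755859375, 232.3000030517578]]
bench z 0.0001251616831677076
orange 889 [ 0.4413 -0.0567  0.0451] z [0.0296 0.0465 0.0555] rect [array([439.3, -55.8]), array([ 51.1, 128. ]), np.float64(74.3)]
[[370.70001220703125, -63.099998474121094], [494.0, -97.80000305175781], [507.79998779296875, -48.599998474121094], [384.6000061035156, -13.899999618530273]]
```

View pics/crop.png

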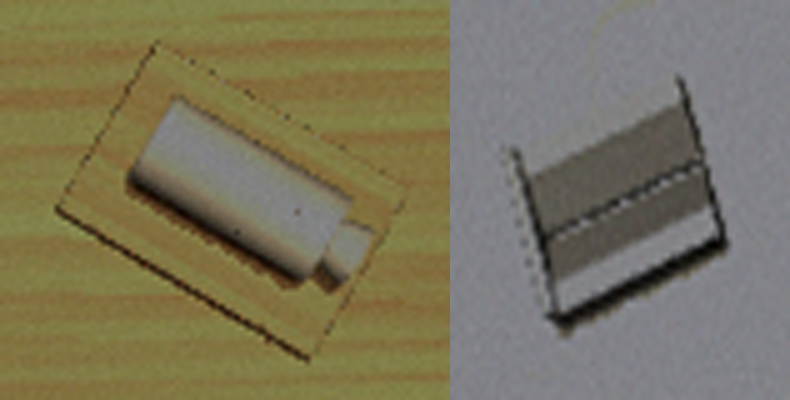

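The crop confirms it: off-white barrel on the rest with the plug at the lower right, so the foot faces +x/+y (yaw about 58°). The V-block's end plate is on the left side, so its x axis has yaw about 109°. Next is to move above the model.

```bash
cat >> h.py <<'E'
from scipy.spatial.transform import Rotation as Ro
def go(pos,yaw_deg):
    o=robot.get_obs(); R=Ro.from_euler('xyz',o['ee_rot']).as_matrix()
    d=R.T@(np.array(pos)-o['tool_pos']); dy=(yaw_deg-np.degrees(o['ee_rot'][2])+180)%360-180
    print('t',o['time'],'shift',d.round(4),'units',round(-dy/10,3))
E
python3 -c "
from h import *
go([0.585,-0.246,0.17],57.8)"
```

```text
t 0.1 shift [-0.6343 -0.5281  0.0354] units 9.746
```

Call:
{"op": "carry_out", "data": {
  "steps": [
    [[-0.048,-0.04,0],1,-1],
    [[-0.095,-0.079,0],2,-1],
    [[-0.143,-0.119,0],3,-1],
    [[-0.19,-0.158,0],4,-1],
    [[-0.238,-0.198,0],5,-1],
    [[-0.285,-0.238,0],6,-1],
    [[-0.333,-0.277,0],7,-1],
    [[-0.38,-0.317,0],8,-1],
    [[-0.428,-0.356,0],9,-1],
    [[-0.476,-0.396,0],9.75,-1]
  ]
}}

```text
time: 1.35
tool_pos: [0.4971, -0.0612, 0.2051]
ee_rot: [-3.141, -0.0, 1.003]
wrist_force: [1.1, 0.5, 0.3]
width: 0.0938
finger_force: 0.0
```

```bash
python3 -c "
from h import *
go([0.585,-0.246,0.17],57.8)"
```

```text
t 1.35 shift [-0.1086  0.1735  0.035 ] units -0.032
```

Call:
{"op": "carry_out", "data": {
  "steps": [
    [[-0.028,0.045,0.01],0,-1],
    [[-0.056,0.09,0.02],0,-1],
    [[-0.084,0.135,0.03],0,-1],
    [[-0.106,0.17,0.035],0,-1],
    [[-0.106,0.17,0.035],0,-1],
    [[-0.106,0.17,0.035],0,-1],
    [[-0.106,0.17,0.035],0,-1]
  ]
}}

```text
time: 2.22
tool_pos: [0.5839, -0.2385, 0.1711]
ee_rot: [3.141, -0.0, 1.009]
wrist_force: [0.6, 0.5, 0.4]
width: 0.0942
finger_force: 0.0
```

Run:
```python
from h import *
s=snap('wrist','w1.png'); P=cloud(s); z=s['z_map']
q=P[(z>0)]; 
sel=(z>0)&(P[...,2]>0.03)&(P[...,2]<0.09)&(np.hypot(P[...,0]-.58,P[...,1]+.25)<.1)
r=cv2.minAreaRect((P[sel][:,:2]*1000).astype(np.float32)); print(r,sel.sum(),P[sel][:,2].max())
# top ridge
t=sel&(P[...,2]>0.058); Q=P[t]; r=cv2.minAreaRect((Q[:,:2]*1000).astype(np.float32)); print('ridge',r,Q.mean(0),np.percentile(Q[:,2],98))
print(robot.get_obs()['tool_pos'],robot.get_obs()['ee_rot'])
```

```text
((578.1062622070312, -256.68646240234375), (128.98297119140625, 51.27544021606445), 56.99478530883789) 6733 0.06830705670040113
ridge ((578.15625, -256.2433166503906), (127.94476318359375, 39.49267578125), 57.496334075927734) [ 0.58457722 -0.24624834  0.06387308] 0.06726670865721263
[ 0.58397278 -0.23847479  0.17126571] [ 3.14072419e+00 -3.64630181e-04  1.00953967e+00]
```

View pics/w1.png

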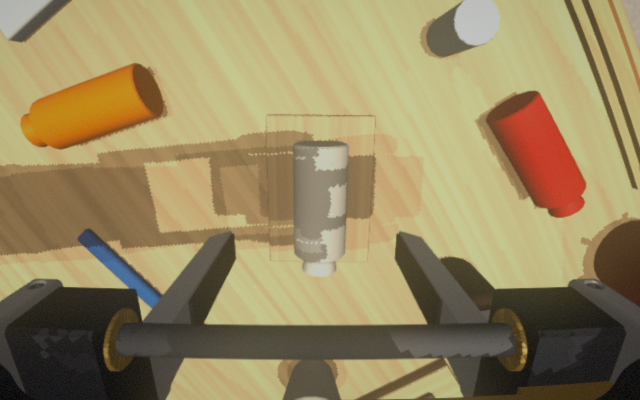

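Wrist view: the gripper is centred over the off-white model, barrel at (320,200), plug at (320,268). Origin is about (0.583, -0.249), yaw 57.3°.

```bash
python3 -c "
from h import *
go([0.5873,-0.242,0.028],57.3)"
```

```text
t 2.275 shift [-0.0013  0.0046  0.1433] units 0.054
```

Call:
{"op": "carry_out", "data": {
  "steps": [
    [[-0.001,0.0045,0.04],0.05,-1],
    [[-0.001,0.0045,0.08],0.05,-1],
    [[-0.001,0.0045,0.11],0.05,-1],
    [[-0.001,0.0045,0.13],0.05,-1],
    [[-0.001,0.0045,0.143],0.05,-1],
    [[-0.001,0.0045,0.143],0.05,-1],
    [[-0.001,0.0045,0.143],0.05,-1]
  ]
}}

```text
time: 3.15
tool_pos: [0.5882, -0.2434, 0.029]
ee_rot: [3.139, -0.0, 0.999]
wrist_force: [-0.2, 0.4, 0.6]
width: 0.0941
finger_force: 0.0
```

Call:
{"op": "carry_out", "data": {
  "steps": [
    [[0,0,0],0,0.2],
    [[0,0,0],0,0.4],
    [[0,0,0],0,1],
    [[0,0,0],0,1],
    [[0,0,0],0,1],
    [[0,0,0],0,1],
    [[0,0,0],0,1],
    [[0,0,0],0,1]
  ]
}}

```text
time: 4.15
tool_pos: [0.587, -0.2427, 0.0275]
ee_rot: [-3.141, -0.0, 0.999]
wrist_force: [-1.9, 1.2, 1.5]
width: 0.0513
finger_force: 30.0
```

Call:
{"op": "carry_out", "data": {
  "steps": [
    [[0,0,-0.01],0,1],
    [[0,0,-0.03],0,1],
    [[0,0,-0.06],0,1],
    [[0,0,-0.09],0,1],
    [[0,0,-0.12],0,1],
    [[0,0,-0.12],0,1],
    [[0,0,-0.12],0,1]
  ]
}}

```text
time: 5.03
tool_pos: [0.587, -0.2428, 0.1468]
ee_rot: [-3.141, -0.0, 0.999]
wrist_force: [-0.2, -0.7, -2.4]
width: 0.0514
finger_force: 30.0
```

Run:
```python
from h import *
s=snap('wrist','w2.png')
# model held at model x=+8 -> target over seat, TCP pulled back 25 mm along block -x
a=np.radians(108.9); ux=np.array([np.cos(a),np.sin(a)])
o=np.array([.531,.1803])-.003*ux; seat=o-.010*ux; print(o,seat)
t=seat+ux*(.007-.03); go([*t,0.17],108.9)
```

```text
[0.53197175 0.17746174] [0.53521093 0.16800089]
t 5.075 shift [ 0.3033 -0.2473 -0.0236] units -5.164
```

View pics/w2.png

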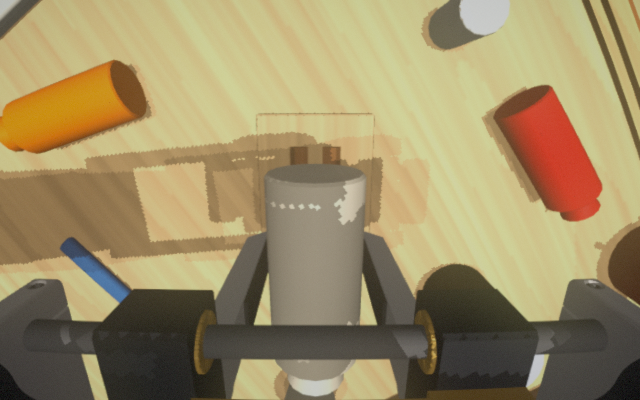

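The model is held between the fingers, foot towards the camera's top (315,175). Carry it above the V-block, pulled back from the end plate.

Call:
{"op": "carry_out", "data": {
  "steps": [
    [[0.03,-0.025,-0.023],-0.5,1],
    [[0.072,-0.06,-0.023],-1.2,1],
    [[0.115,-0.094,-0.023],-2,1],
    [[0.158,-0.128,-0.023],-2.8,1],
    [[0.2,-0.163,-0.023],-3.6,1],
    [[0.242,-0.198,-0.023],-4.4,1],
    [[0.28,-0.228,-0.023],-5,1],
    [[0.303,-0.247,-0.023],-5.15,1],
    [[0.303,-0.247,-0.023],-5.15,1],
    [[0.303,-0.247,-0.023],-5.15,1]
  ]
}}

```text
time: 6.32
tool_pos: [0.5429, 0.1449, 0.1692]
ee_rot: [-3.139, 0.0, 1.898]
wrist_force: [0.3, -0.5, -2.4]
width: 0.0517
finger_force: 30.0
```

Run:
```python
from h import *
s=snap('wrist','w3.png'); P=cloud(s); z=s['z_map']; np.savez('w3.npz',im=s['image'],P=P,z=z)
o=robot.get_obs(); print(o['tool_pos'],o['ee_rot'])
R=Ro.from_euler('xyz',o['ee_rot']).as_matrix(); L=(P-o['tool_pos'])@R  # tool coords
v=(z>0)
# model: points in tool frame
m=v&(np.abs(L[...,1])<.035)&(L[...,2]>-.03)&(L[...,2]<.025)&(L[...,0]>-.08)&(L[...,0]<.08)
q=L[m]; print('model tool x max',np.percentile(q[:,0],[1,99,99.8]),'y',np.percentile(q[:,1],[1,99]))
for a,b in((.01,.02),(.02,.03),(.03,.04),(.04,.05)):
    k=q[(q[:,0]>a)&(q[:,0]<b)]; 
    if len(k): t=k[k[:,2]<np.percentile(k[:,2],30)]; print(a,len(k),'top z',np.percentile(k[:,2],2).round(4),'ymid',t[:,1].mean().round(4),k[:,1].min().round(4),k[:,1].max().round(4))
b=v&(np.hypot(P[...,0]-.532,P[...,1]-.178)<.075)&(P[...,2]<.08)
for n,lo,hi in(('top',.056,.064),('plate',.068,.077),('all',.03,.08)):
    k=b&(P[...,2]>lo)&(P[...,2]<hi); print(n,k.sum(),P[k].mean(0), cv2.minAreaRect((P[k][:,:2]*1000).astype(np.float32)))
```

```text
[0.54314468 0.14453179 0.1694193 ] [-3.13972215e+00  2.29683139e-04  1.89700525e+00]
model tool x max [-0.07922671  0.04770188  0.04779588] y [-0.03326839  0.03338937]
0.01 859 top z -0.0298 ymid 0.0005 -0.035 0.035
0.02 361 top z -0.0299 ymid -0.0002 -0.0251 0.0263
0.03 369 top z -0.0299 ymid -0.0007 -0.0251 0.0263
0.04 1634 top z -0.0296 ymid 0.0002 -0.0252 0.0261
top 2536 [0.52671324 0.19587372 0.06073707] ((526.5078125, 194.76483154296875), (70.25658416748047, 51.86669921875), 19.092317581176758)
plate 670 [0.51709492 0.22211855 0.07288686] ((517.2244873046875, 222.14898681640625), (68.48680114746094, 5.542314529418945), 18.73186683654785)
all 5458 [0.52521898 0.19921776 0.05641911] ((525.4650268554688, 198.10867309570312), (70.29125213623047, 62.30029296875), 18.726438522338867)
```

View pics/w3.png

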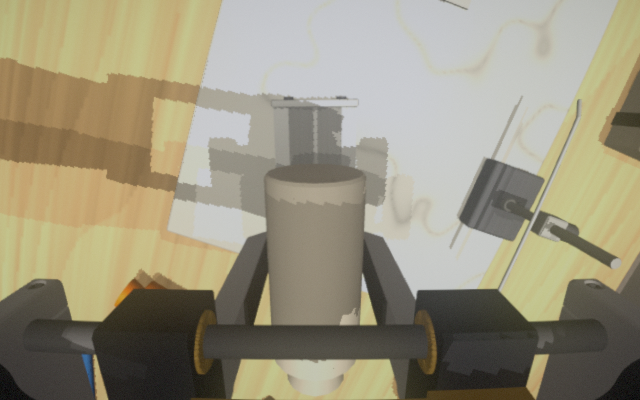

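Wrist view: the model is aligned with the groove, the end plate's top edge is at (315,102) and the foot rim at (315,170). Measured gap is about 31 mm with lateral error under 0.5 mm. Go forward 28 mm, then down to just above the seat.

Call:
{"op": "carry_out", "data": {
  "steps": [
    [[0.014,0,0],0,1],
    [[0.028,0,0.02],0,1],
    [[0.028,0,0.05],0,1],
    [[0.028,0,0.075],0,1],
    [[0.028,0,0.09],0,1],
    [[0.028,0,0.1],0,1],
    [[0.028,0,0.1],0,1],
    [[0.028,0,0.1],0,1]
  ]
}}

```text
time: 7.38
tool_pos: [0.5352, 0.1722, 0.0716]
ee_rot: [3.139, 0.0, 1.898]
wrist_force: [-0.3, 0.3, -1.9]
width: 0.0512
finger_force: 30.0
```

```bash
cat > look.py <<'E'
import sys
from h import *
s=snap('wrist'); P=cloud(s); z=s['z_map']
o=robot.get_obs(); print(o['tool_pos'].round(4),o['ee_rot'].round(4),o['wrist_force'].round(2))
R=Ro.from_euler('xyz',o['ee_rot']).as_matrix(); L=(P-o['tool_pos'])@R
v=z>0
p=v&(np.abs(L[...,1])<.04)&(P[...,2]>.069)&(P[...,2]<.077)&(L[...,0]>.045)&(L[...,0]<.07)
print('plate',p.sum(),cv2.minAreaRect((L[p][:,:2]*1000).astype(np.float32)),np.percentile(L[p][:,0],[2,98]).round(4))
m=v&(np.abs(L[...,1])<.03)&(P[...,2]>.08)&(P[...,2]<.12)&(L[...,0]>.02)&(L[...,0]<.056)
q=L[m]; print('foot x',np.percentile(q[:,0],[95,99,100]).round(4),'y',q[:,1].min().round(4),q[:,1].max().round(4),'top z',np.percentile(P[m][:,2],99.5))
for a in(.02,.03,.04):
    k=m&(L[...,0]>a)&(L[...,0]<a+.01); print(a,k.sum(),'ztop',np.percentile(P[k][:,2],97).round(4) if k.any() else '')
I=s['image'][60:260,200:440]; cv2.imwrite('pics/'+sys.argv[1],cv2.resize(I,None,fx=3,fy=3)[:,:,::-1][:600])
E
python3 look.py w4.png
```

```text
[0.5353 0.1722 0.0717] [3.1392e+00 2.0000e-04 1.8980e+00] [ 0.05  0.04 -2.36]
plate 1699 ((51.44953536987305, -1.1819343566894531), (69.74641418457031, 9.333344459533691), 89.57443237304688) [0.047  0.0561]
foot x [0.0471 0.0473 0.0474] y -0.0251 0.0265 top z 0.11179759661812698
0.02 1969 ztop 0.1113
0.03 2070 ztop 0.1114
0.04 2687 ztop 0.111
```

View pics/w4.png

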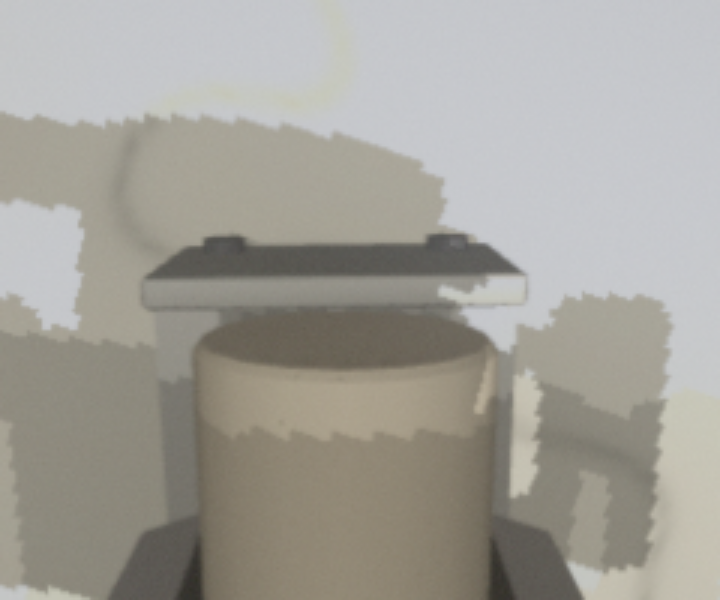

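The foot is centred in front of the end plate (front top edge at row 307, foot rim centre at column 344, plate centre at column 334). The gap is about 2.7 mm and the model sits about 1.8 mm too far to the right (+tool y). Correct both and lower gently.

Call:
{"op": "carry_out", "data": {
  "steps": [
    [[0.0006,-0.001,0],0,1],
    [[0.0012,-0.0018,0],0,1],
    [[0.0012,-0.0018,0.002],0,1],
    [[0.0012,-0.0018,0.004],0,1],
    [[0.0012,-0.0018,0.0055],0,1],
    [[0.0012,-0.0018,0.0065],0,1],
    [[0.0012,-0.0018,0.0065],0,1],
    [[0.0012,-0.0018,0.0065],0,1]
  ]
}}

```text
time: 8.43
tool_pos: [0.5325, 0.1726, 0.0641]
ee_rot: [3.141, -0.0, 1.898]
wrist_force: [0.2, 0.6, -1.7]
width: 0.0515
finger_force: 30.0
```

```bash
python3 look.py w5.png
```

```text
[0.5325 0.1726 0.0641] [3.1412 0.     1.8982] [ 0.84 -0.14 -2.52]
plate 1902 ((50.2806510925293, 1.3311805725097656), (69.73727416992188, 9.22709846496582), 89.36688995361328) [0.0469 0.0548]
foot x [0.0471 0.0472 0.0476] y -0.025 0.0264 top z 0.10419492842574077
0.02 1974 ztop 0.1036
0.03 2068 ztop 0.1037
0.04 2394 ztop 0.1034
```

Call:
{"op": "carry_out", "data": {
  "steps": [
    [[0,0.0004,0.0003],0,1],
    [[0,0.0004,0.0006],0,1],
    [[0,0.0004,0.0009],0,1],
    [[0,0.0004,0.0012],0,1],
    [[0,0.0004,0.0012],0,1]
  ]
}}

```text
time: 9.1
tool_pos: [0.533, 0.1729, 0.0631]
ee_rot: [3.141, -0.0, 1.898]
wrist_force: [1.1, 0.3, -0.8]
width: 0.0514
finger_force: 30.0
```

Call:
{"op": "carry_out", "data": {
  "steps": [
    [[0,0,0.0003],0,1],
    [[0,0,0.0006],0,1],
    [[0,0,0.0006],0,1],
    [[0,0,0.0006],0,1]
  ]
}}

```text
time: 9.6
tool_pos: [0.5331, 0.1729, 0.0629]
ee_rot: [3.14, 0.0, 1.898]
wrist_force: [0.5, 0.1, 3.6]
width: 0.0514
finger_force: 30.0
```

Call:
{"op": "carry_out", "data": {
  "steps": [
    [[0,0,0.0003],0,1],
    [[0,0,0.0006],0,1],
    [[0,0,0.0006],0,1],
    [[0,0,0.0006],0,1]
  ]
}}

```text
time: 10.1
tool_pos: [0.5332, 0.1729, 0.0628]
ee_rot: [3.14, 0.0, 1.898]
wrist_force: [0.9, -0.0, 6.5]
width: 0.0514
finger_force: 30.0
```

Call:
{"op": "carry_out", "data": {
  "steps": [
    [[0,0,0.0004],0,1],
    [[0,0,0.0008],0,1],
    [[0,0,0.0012],0,1],
    [[0,0,0.0012],0,1],
    [[0,0,0.0012],0,1]
  ]
}}

```text
time: 10.72
tool_pos: [0.5333, 0.1728, 0.0627]
ee_rot: [3.139, 0.0, 1.899]
wrist_force: [-2.6, -0.7, 9.6]
width: 0.0511
finger_force: 30.0
```

```bash
python3 look.py w6.png
```

```text
[0.5333 0.1728 0.0627] [3.1394e+00 4.0000e-04 1.8988e+00] [-1.88  0.21 10.28]
plate 1946 ((50.19328689575195, 0.5487289428710938), (69.7026596069336, 9.325127601623535), 89.41448211669922) [0.0469 0.0548]
foot x [0.0471 0.0473 0.0476] y -0.025 0.0263 top z 0.10270426777516836
0.02 1974 ztop 0.1023
0.03 2076 ztop 0.1023
0.04 2342 ztop 0.102
```

Call:
{"op": "carry_out", "data": {
  "steps": [
    [[0,0,0.0005],0,1],
    [[0,0,0.001],0,1],
    [[0,0,0.0015],0,1],
    [[0,0,0.0015],0,1],
    [[0,0,0.0015],0,1]
  ]
}}

```text
time: 11.4
tool_pos: [0.5334, 0.1728, 0.0627]
ee_rot: [3.139, 0.001, 1.899]
wrist_force: [-3.5, -1.1, 15.6]
width: 0.0513
finger_force: 30.0
```

Call:
{"op": "carry_out", "data": {
  "steps": [
    [[0,-0.0003,0.0004],0,1],
    [[0,-0.0005,0.0008],0,1],
    [[0,-0.0005,0.0012],0,1],
    [[0,-0.0005,0.0012],0,1],
    [[0,-0.0005,0.0012],0,1]
  ]
}}

```text
time: 12.02
tool_pos: [0.5334, 0.1728, 0.0626]
ee_rot: [3.137, 0.001, 1.899]
wrist_force: [-4.6, -0.6, 18.6]
width: 0.0511
finger_force: 30.0
```

Call:
{"op": "carry_out", "data": {
  "steps": [
    [[0,-0.0005,0.0002],0,1],
    [[0,-0.001,0.0004],0,1],
    [[0,-0.001,0.0004],0,1],
    [[0,-0.001,0.0004],0,1]
  ]
}}

```text
time: 12.52
tool_pos: [0.5334, 0.1728, 0.0626]
ee_rot: [3.135, 0.001, 1.899]
wrist_force: [-3.8, -0.4, 19.1]
width: 0.0511
finger_force: 30.0
```

```bash
python3 look.py w7.png
```

```text
[0.5334 0.1728 0.0626] [3.1349e+00 8.0000e-04 1.8992e+00] [-4.01  0.55 18.91]
plate 1943 ((50.470001220703125, 0.6549720764160156), (69.59188842773438, 8.904315948486328), 89.37435913085938) [0.0469 0.0549]
foot x [0.0471 0.0473 0.0476] y -0.0249 0.0263 top z 0.10264839469794092
0.02 1977 ztop 0.1021
0.03 2068 ztop 0.1022
0.04 2336 ztop 0.1019
```

View pics/w7.png

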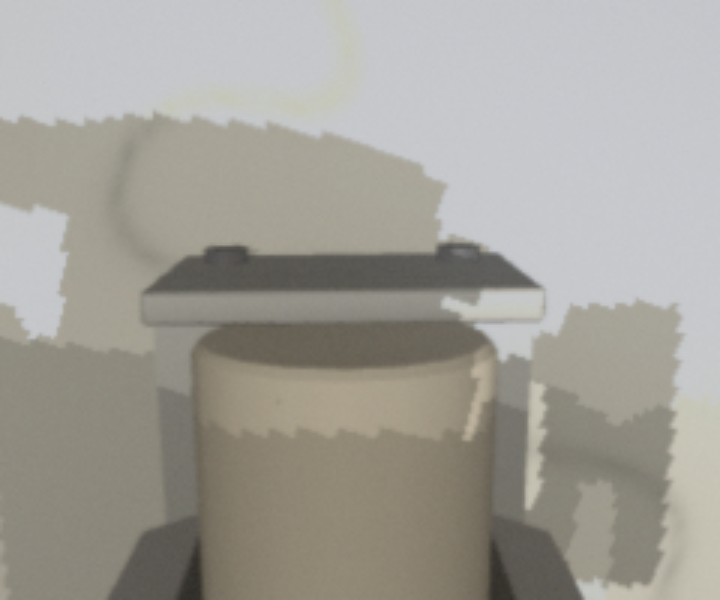

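The foot rim (345,345) is centred under the plate edge (343,322). The gap is about 1.5 mm, the model is level and seated, and the push is about 19 N. A last small trim, then hand in.

Call:
{"op": "carry_out", "data": {
  "steps": [
    [[0,-0.0005,0.0003],0,1],
    [[0,-0.0008,0.0004],0,1],
    [[0,-0.0008,0.0004],0,1],
    [[0,-0.0008,0.0004],0,1],
    [[0,-0.0008,0.0004],0,1],
    [[0,-0.0008,0.0004],0,1]
  ]
}}

```text
time: 13.32
tool_pos: [0.5334, 0.1728, 0.0626]
ee_rot: [3.133, 0.001, 1.899]
wrist_force: [-1.9, 1.2, 19.4]
width: 0.0516
finger_force: 30.0
```

```bash
python3 -c "
from h import *
o=robot.get_obs(); print(o['wrist_force'],o['tool_pos'],o['width'])
print(robot.close_job())"
```

```text
[-1.90654957  1.22253174 19.44083632] [0.53341023 0.17281512 0.06261036] 0.05162571379142483
the job is handed in; nothing more can be done
None
```

The model is seated in the V-groove with its foot about 1.5 mm from the end plate, still gripped and pressed straight down with about 19.4 N; nothing else on the bench was moved, and the job is handed in at about 13 s on the robot's clock (the judge's verdict was not shown).

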